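# Rinse the cupping spoon at the covered rinse station

### The job

Rinse the cupping spoon: push the sliding cover of the rinse station back until its catch holds it open by itself, pick up the spoon and dip its bowl end well below the rim of the cupping bowl in the station. Then lay the spoon flat, bowl facing up, wholly inside the drip tray beside the tin that stands there, and press the catch button so that the cover springs fully shut. Leave everything else standing where it is.

Things in the scene. Friction and masses are not known exactly. Their poses are not given: they have to be found in the camera images.
- station: rinse station, a fixed low steel and aluminium housing 220 mm long (its x), 124 mm wide (its y) and 73 mm high, with two long side walls and low lips along them. Origin: centre of the underside. x is the way the cover slides open, roughly away from the robot. A black catch housing with a round grey button sticks out to y = -105 mm on its -y side. It may stand on the left or on the right.
- rinse_bowl: round white cupping bowl fixed in the station under the cover, 91 mm across and 59 mm high, about 80 mm wide inside at the rim narrowing to 45 mm at the inner floor (9 mm above the origin). Origin: centre of its underside, 45 mm from the station's origin towards the station's -x, 4 mm above the table; its rim is 63 mm above the table.
- cover (a joint): travel of the flat steel sliding cover (100 x 98 mm, its top 70 mm above the table) along the station's +x, in m: 0 shut over the bowl, 0.094 at the far stop. A spring pulls it shut (2 N shut, 4 N open). As it is pushed past 0.088 a lug on its side rides over the catch (about 5 N more from 0.06 on), and the catch then holds it open at about 0.088. Push it to the stop to be sure.
- cover_tab (a point): middle of the top edge of the black upright push tab on the cover; the tab is 34 mm wide (y), 8 mm thick (x) and stands 28 mm above the cover, its top 98 mm above the table. Moves with the cover; 20 mm beyond the bowl's centre (station +x) when shut, 108 mm when open.
- catch (a joint): how far the catch button is pressed down, m: 0 up, 0.010 fully down. Spring 3 N up to 5.5 N at the bottom; it lets the cover go when pressed 4 to 7 mm, and the cover snaps shut within half a second. The open cover must be clear of hands on its way back.
- catch_top (a point): centre of the flat top of the round grey catch button, 22 mm across, 88 mm above the table when up; in the station's frame at x = -15 mm, y = -94 mm. The cover's side arm passes 21 to 50 mm from the button's axis towards the station's middle, its top at 78 mm.
- spoon: grey steel cupping spoon, 160 mm long, 42 g, lying loose on the table, the only spoon. Origin under its middle; its y runs lengthwise to the bowl end, z up. Oval bowl from y = +30 to +80 mm, 44 mm wide; narrow handle from y = +30 to -80 mm, 12 mm wide or less, between 2 and 15 mm above the table. Grip the handle near y = 0.
- spoon_tip (a point): the tip of the spoon's bowl end, on its midline (y = +78 mm, z = 5 mm in the spoon's frame)
- spoon_butt (a point): the end of the spoon's handle (y = -78 mm, z = 10 mm in the spoon's frame)
- drip_tray: fixed shallow steel drip tray, 270 mm long (its x) and 110 mm wide (its y), rim 10 mm high, walls 3 mm, inner floor 3 mm above the table. Origin: centre of its underside. It stands on the other side from the station. The tin occupies its +x end; from x = -130 to +60 mm it is empty.
- tray_tin: closed round sample tin, 62 mm across, 50 mm high, standing loose in the drip tray about 95 mm from the tray's centre towards its +x. Bystander: must stay. Origin: centre of its underside.
- spare_bowl: bystander: loose open cupping bowl, 91 mm across, 59 mm high, standing by itself beyond the spoon, the same kind as the one in the station; not for rinsing
- dimmer: bystander: loose small black rounded dimmer switch, 45 x 82 mm, 26 mm high, lying beyond the spoon to the right of the spare bowl. Nearer to the robot than 0.40 m stands low clutter, up to 110 mm high, and two tall things (150 and 220 mm) stand in the far left and far right corners of the table.

How it is judged (in metres and radians):
On the way, in this order (a step that is already met when the one before it is completed fails the run):
1. the cover is held open by its catch (pushed back more than 80 mm, with neither the gripper nor the spoon touching the station) (value of joint cover above 0.08 m and contact force between each of the fingers, spoon and station below 0.2 N), for 0.4 s.
2. the spoon, held in the gripper, has its tip inside the station's bowl, at least 15 mm below the rim (z of spoon_tip in the frame of rinse_bowl below 0.044 m and horizontal distance between spoon_tip and rinse_bowl below 0.036 m and contact force between the fingers and spoon above 0.5 N and value of joint cover above 0.08 m), for 0.2 s.
At the end, for the whole second after the job is handed in: The cover is fully shut (within 4 mm) with the catch button up; the spoon lies at rest inside the drip tray, both its ends within the walls, flat on the tray floor (tip below 22 mm, handle end below 27 mm above the table, within 0.35 rad of level, bowl facing up) (value of joint cover below 0.004 m and value of joint catch below 0.002 m and x of spoon_tip in the frame of drip_tray between -0.132 and 0.132 m and y of spoon_tip in the frame of drip_tray between -0.052 and 0.052 m and x of spoon_butt in the frame of drip_tray between -0.132 and 0.132 m and y of spoon_butt in the frame of drip_tray between -0.052 and 0.052 m and height (world z) of spoon_tip below 0.022 m and height (world z) of spoon_butt below 0.027 m and angle between spoon's own z axis and vertical below 0.35 rad and linear speed of spoon below 0.02 m/s); the robot touches nothing.
It fails at once if a bystander (a tin, a bowl or the dimmer) was moved more than 25 mm or tipped over (distance of any of tray_tin, spare_bowl, dimmer from where it was at the start of the episode above 0.025 m or angle between any of tray_tin, spare_bowl's own z axis and vertical above 0.5 rad).
It also fails if it takes over 69 s, if anything falls off the work surface, if the arm or the gripper's body presses on something with over 40 N, if the wrist force passes 120 N, or if a joint passes its speed limit or range.

### The arm

A 6-joint arm with a two-finger parallel gripper is mounted at the origin on the work surface; the furniture and walls round the work are solid. World frame = base frame: x ahead of the robot, y to its left, z up, the work surface at z = 0. Lengths are in m, angles in degrees, forces in N, time in s.
With the tool pointing down it reaches from about 0.275 to 0.85 m from the base axis. Payload 19 kg.
Tool frame: the origin (TCP) lies at the very end of the fingers, on their centre line; the grasp point (between the pads) lies 19 mm behind it; z points along the fingers, y is the line along which they close (so a half turn about z gives the same grasp; the last joint's range is limited). The gripper opens to 85 mm and grips with 20 to 120 N. Pads are 22 mm wide; open, the fingers measure 114 mm over their backs; the gripper's body (76 mm by 85 mm) begins 54 mm behind the grasp point. The pads swing forward as they close: fully open they stand 13 mm farther back than shut.
Start: joints at [-81.245, 8.623, 82.357, -0, 89.026, -7.678], TCP at [0.163, -0.551, 0.2] pointing down, gripper open.
Joint ranges: [-160.23, 160.23], [-39.13, 120.54], [6.94, 153.29], [-79.49, 259.48], [9.18, 160.14], [-161.06, 161.06]. Speed limits (degrees/s): [108.29, 108.29, 127.2, 172.46, 172.46, 172.46].

### API

Orientations are given as a 3x3 rotation matrix whose columns are the frame's x, y, z axes.
In Python, from plant import sense, cams, ticket gives the robot as it stands.
- The arm moves only by the tool drive_tool, never from a script. Its argument "plan" is a list of rows, each a list of 7 numbers: the gripper's target within -1 to 1 (shut at 1, half-way at 0, fully open at -1), then the shift along the tool's x, y, z in units of 25 mm (1.0 is 25 mm), then the turn, a rotation vector about the tool's x, y, z in units of 5 degrees (1.0 is 5 degrees). A call has 1 to 5 rows; each row is the pose to reach, as a shift and turn from the pose commanded when the call began, along the tool's axes at that moment; what a row does not reach only later rows make up. A row lasts 1/8 s, in which the tool goes at most 62.5 mm and 10.7 degrees, less where a joint would pass 70% of its speed; a pose out of reach is approached as far as the arm can. A call with a gripper value outside its range is refused whole. The fingers move at their own pace and stop on an object; "force" is the grip in N (left out, the last holds). Time passes only in rows, so rows that repeat a pose let the fingers close. It gives the time, the measured TCP pose, the force, the opening and the grip force at its end, in the units of the state.
- sense(): the state, without advancing time (a new reading comes with each control period).
- cams.capture(name): name is "scene" or "top" or "wrist"; returns the picture (420x560x3 uint8, red, green, blue); there is no depth.
- cams.camera_info(name): a dict with "intrinsics" (3x3 intrinsics, pixels), "eye" and "orientation" of the camera in the world; the wrist camera has in their place "hand_eye" (4x4, takes a point from camera to tool coordinates, whose origin is the TCP and whose axes are the flange's). Camera axes: x right, y up, looking along -z (the intrinsics and any distortion apply to the point x, -y, -z); pixel columns grow to the right and rows downward; lengths in m; the calibration is good to about 2 mm. A picture is of the moment at which its call begins: read the wrist's pose just before it. camera_info takes no time and is no camera call.
- ticket.finish_job(): hands the job in; it is judged then, once.
The state is a dict: "t": time; "joint_positions": joint angles; "qd": joint speeds; "joint_torque": joint torques, N m; "tool_pos": TCP position; "orientation": TCP orientation; "ft_force": force on the tool from outside, world axes, zero at the start; "wrist_torque": the same for the moment, N m; "opening": finger opening in m; "gripper_force": force on a finger pad.
Only numpy, scipy, OpenCV 4.12 (cv2) and the standard library are available. Lean on these libraries where they do the work, as an engineer would, in place of code of your own. Each camera call takes 0.05 s, during which the arm holds its last target. There are 200 camera calls.

## Working session

There is one attempt and no reset: what is moved stays moved. The work goes in short steps, Python scripts to look and compute and a tool call to move; the robot and the scene stay as the last step left them, time stands still between calls to the robot, and variables do not carry over. Pictures are saved under pics/ and viewed, at most 10 in all, crops included, and the job is handed in when it is done.

Besides the shell and the picture viewer there is one more tool, called by a JSON object that holds its "fn" and its "kwargs", one argument or row to a line. drive_tool: Moves the arm, as the interface text tells. Its arguments: {"type":"object","properties":{"plan":{"type":"array","items":{"type":"array","items":{"type":"number"}}},"force":{"type":"number"}},"required":["plan"]}

```bash
mkdir -p pics; python3 - <<'E'
from plant import sense,cams
import cv2,numpy as np
s=sense();print({k:np.round(v,3).tolist() for k,v in s.items()})
for n in("scene","top","wrist"):
    cv2.imwrite(f"pics/{n}0.png",cams.capture(n)[:,:,::-1]);print(n,cams.camera_info(n))
E
```

```text
{'t': 0.0, 'joint_positions': [-81.246, 8.649, 82.39, 0.002, 89.028, -7.677], 'qd': [-0.004, 0.094, -0.108, -0.046, 0.106, -0.004], 'joint_torque': [-0.0, -71.306, -57.087, -0.0, 0.009, 0.0], 'tool_pos': [0.163, -0.551, 0.2], 'orientation': [[0.959, 0.283, -0.0], [0.283, -0.959, 0.001], [0.0, -0.001, -1.0]], 'ft_force': [0.359, -0.598, 0.086], 'wrist_torque': [0.034, -0.034, 0.048], 'gripper_force': 0.0, 'opening': 0.086}
scene {'intrinsics': array([[449.0923194 ,   0.        , 282.90332829],
       [  0.        , 449.0923194 , 215.22265685],
       [  0.        ,   0.        ,   1.        ]]), 'eye': array([-0.19785868,  0.41191567,  0.5831    ]), 'orientation': array([[-0.5723626 ,  0.39486332, -0.71866822],
       [-0.81993204, -0.28692934,  0.49536149],
       [-0.01060692,  0.87278549,  0.48798871]])}
top {'intrinsics': array([[406.79337216,   0.        , 274.212676  ],
       [  0.        , 406.79337216, 205.19177145],
       [  0.        ,   0.        ,   1.        ]]), 'eye': array([ 0.42254054, -0.09242918,  0.93619736]), 'orientation': array([[ 0.0221391 ,  0.99097287, -0.13222187],
       [-0.99962475,  0.0240757 ,  0.01306574],
       [ 0.01613113,  0.13188299,  0.99113403]])}
wrist {'intrinsics': array([[317.27843267,   0.        , 280.78741326],
       [  0.        , 317.27843267, 208.16919382],
       [  0.        ,   0.        ,   1.        ]]), 'hand_eye': array([[-1.14827684e-04,  9.47630769e-01,  3.19367990e-01,
         8.26912239e-02],
       [ 9.99999713e-01,  3.47860091e-04, -6.72626189e-04,
        -9.92769233e-04],
       [-7.48496651e-04,  3.19367821e-01, -9.47630537e-01,
        -1.73785692e-01],
       [ 0.00000000e+00,  0.00000000e+00,  0.00000000e+00,
         1.00000000e+00]])}
```

View pics/top0.png

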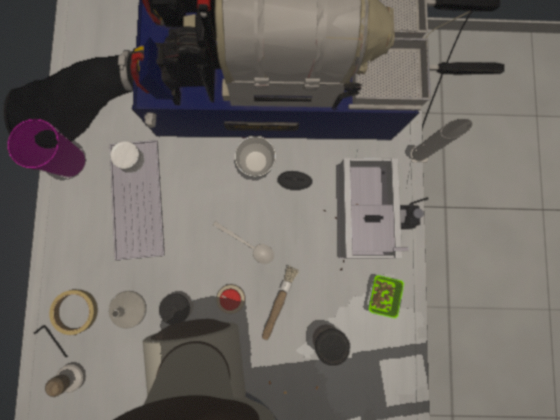

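View pics/scene0.png

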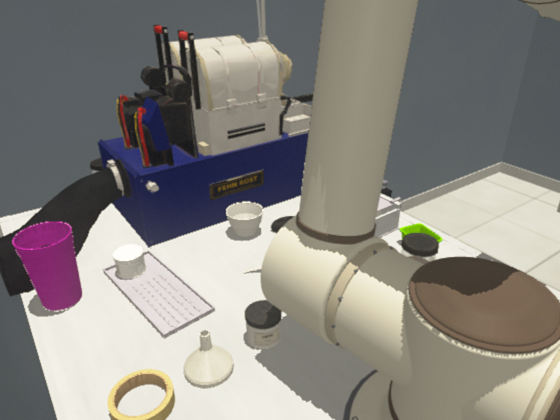

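The top view shows the station at about (372,208), its tab at (373,218) and the catch on the right at (412,215). The spoon runs from its butt at (213,225) to its tip at (273,260). The tray is at (138,200) with the tin at (125,155), and the spare bowl (255,157) and dimmer (295,180) lie beyond. In the scene view the arm hides the station.

```bash
cat > h.py <<'E'
import numpy as np,cv2
from plant import sense,cams
def campose(n,s=None):
    c=cams.camera_info(n)
    if n!="wrist": return c["intrinsics"],c["eye"],c["orientation"]
    s=s or sense();R=np.array(s["orientation"]);H=c["hand_eye"]
    return c["intrinsics"],np.array(s["tool_pos"])+R@H[:3,3],R@H[:3,:3]
def cast(P,u,v,z):
    K,e,R=P;d=np.linalg.inv(K)@[u,v,1];d=R@[d[0],-d[1],-d[2]]
    return e+d*(z-e[2])/d[2]
def proj(P,p):
    K,e,R=P;q=R.T@(np.array(p)-e);q=K@[q[0],-q[1],-q[2]];return q[:2]/q[2]
E
python3 - <<'E'
from h import *
im=cv2.imread("pics/top0.png")
a=cv2.resize(im[150:270,330:440],None,fx=4,fy=4,interpolation=cv2.INTER_CUBIC)
b=cv2.resize(im[150:270,205:290],None,fx=4,fy=4,interpolation=cv2.INTER_CUBIC)
cv2.imwrite("pics/crop.png",np.hstack([a,b])[:,:800])
P=campose("top")
for nm,u,v,z in [("tab",373,218,.098),("catch",418,215,.088),("tip",272,259,.005),("butt",213,225,.01),("spbowl",255,157,.059),("dim",295,180,.026),("tin",125,155,.05),
 ("t1",111,173,.01),("t2",116,259,.01),("t3",163,256,.01),("t4",158,143,.01),("s1",344,160,.073),("s2",397,160,.073),("s3",347,256,.073),("s4",401,256,.073)]: print(nm,cast(P,u,v,z).round(3))
E
```

```text
tab [ 0.512 -0.309  0.098]
catch [ 0.522 -0.407  0.088]
tip [ 0.423 -0.102  0.005]
butt [0.497 0.034 0.01 ]
spbowl [ 0.646 -0.059  0.059]
dim [ 0.603 -0.15   0.026]
tin [0.645 0.23  0.05 ]
t1 [0.612 0.273 0.01 ]
t2 [0.416 0.248 0.01 ]
t3 [0.425 0.143 0.01 ]
t4 [0.686 0.17  0.01 ]
s1 [ 0.641 -0.254  0.073]
s2 [ 0.644 -0.37   0.073]
s3 [ 0.433 -0.26   0.073]
s4 [ 0.436 -0.375  0.073]
```

View pics/crop.png

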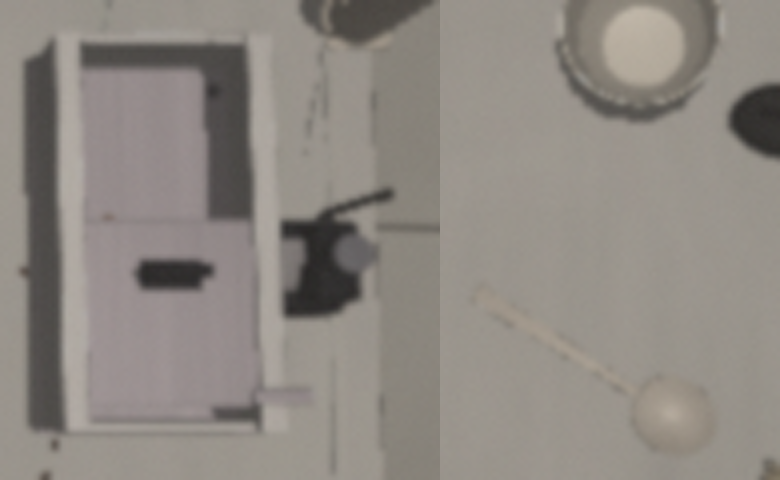

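The measured corners put the station at about (0.539, -0.315) with a yaw of 1.5°. From that I predict the catch at (0.527, -0.409), and I measure (0.527, -0.408), so they agree. The spoon is 155 mm long as measured. I'll move over the station with the fingers shut.

{"fn": "drive_tool", "kwargs": {
  "plan": [
    [1,7.5,-2.6,0,0,0,1.5],
    [1,15,-5.3,0,0,0,3],
    [1,15,-5.3,0,0,0,3],
    [1,15,-5.3,0,0,0,3],
    [1,15,-5.3,0,0,0,3]
  ]
}}

```text
t: 0.78
tool_pos: [0.4172, -0.3668, 0.2]
orientation: [[1.0, 0.025, 0.0], [0.025, -1.0, 0.0], [0.0, -0.0, -1.0]]
ft_force: [0.2, -1.2, -0.2]
opening: 0.0002
gripper_force: 0.0
```

```bash
python3 - <<'E'
from h import *
s=sense();im=cams.capture("wrist")[:,:,::-1].copy();P=campose("wrist",s)
print(s["tool_pos"],[proj(P,p).round() for p in[(.512,-.312,.098),(.527,-.409,.088),(.436,-.375,.073),(.433,-.26,.073)]])
cv2.imwrite("pics/w1.png",im)
E
```

```text
[ 0.41723074 -0.3668348   0.20004674] [array([217.,  83.]), array([336.,  68.]), array([291., 171.]), array([171., 171.])]
```

View pics/w1.png

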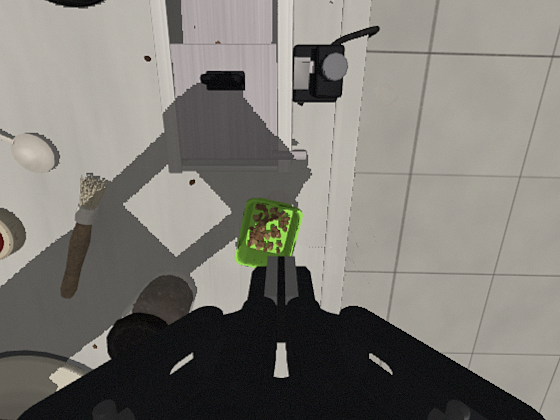

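The wrist view shows the tab's top at (223,79) and the button at (334,66), within a few mm of the prediction: tab y ≈ -0.317, button ≈ (0.529, -0.407). I'll go behind the tab and lower.

{"fn": "drive_tool", "kwargs": {
  "plan": [
    [1,1.4,-1,0,0,0,0],
    [1,2.8,-1.95,1,0,0,0],
    [1,2.8,-1.95,3,0,0,0],
    [1,2.8,-1.95,4.9,0,0,0],
    [1,2.8,-1.95,4.9,0,0,0]
  ]
}}

```text
t: 1.45
tool_pos: [0.4831, -0.3165, 0.0746]
orientation: [[1.0, 0.025, -0.005], [0.025, -1.0, 0.004], [-0.005, -0.004, -1.0]]
ft_force: [0.1, -0.6, 0.7]
opening: -0.0001
gripper_force: 0.0
```

{"fn": "drive_tool", "kwargs": {
  "plan": [
    [1,0.8,0,0,0,0,0],
    [1,1.6,0,0,0,0,0],
    [1,2.4,0,0,0,0,0],
    [1,3.2,0,0,0,0,0],
    [1,3.6,0,0,0,0,0]
  ]
}}

```text
t: 2.08
tool_pos: [0.5758, -0.3161, 0.0798]
orientation: [[1.0, 0.025, 0.002], [0.025, -1.0, -0.001], [0.002, 0.001, -1.0]]
ft_force: [0.1, 0.2, -0.1]
opening: -0.0002
gripper_force: 0.0
```

{"fn": "drive_tool", "kwargs": {
  "plan": [
    [1,0.3,0,0,0,0,0],
    [1,0.5,0,0,0,0,0],
    [1,0.7,0,0,0,0,0],
    [1,0.7,0,0,0,0,0]
  ]
}}

```text
t: 2.58
tool_pos: [0.5921, -0.3152, 0.0776]
orientation: [[1.0, 0.025, -0.0], [0.025, -1.0, 0.0], [-0.0, -0.0, -1.0]]
ft_force: [-0.9, -0.1, 0.2]
opening: 0.0002
gripper_force: 0.0
```

{"fn": "drive_tool", "kwargs": {
  "plan": [
    [1,0.2,0,0,0,0,0],
    [1,0.3,0,0,0,0,0],
    [1,0.3,0,0,0,0,0]
  ]
}}

```text
t: 2.95
tool_pos: [0.5997, -0.315, 0.0775]
orientation: [[1.0, 0.025, -0.0], [0.025, -1.0, 0.0], [-0.0, -0.0, -1.0]]
ft_force: [-0.5, 0.0, 0.1]
opening: 0.0002
gripper_force: 0.0
```

```bash
python3 - <<'E'
from h import *
a=cams.capture("top")[:,:,::-1][150:270,330:440];b=cams.capture("wrist")[:,:,::-1]
cv2.imwrite("pics/s2.png",np.hstack([cv2.resize(a,(385,420)),b[:,130:540]]))
E
```

```text
(no output)
```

View pics/s2.png

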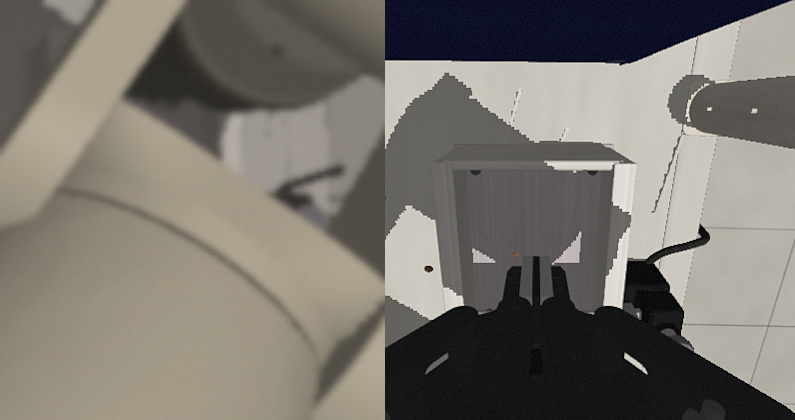

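```bash
python3 - <<'E'
from h import *
s=sense();P=campose("wrist",s);print(s["tool_pos"],s["ft_force"])
for p in[(.61,-.297,.098),(.61,-.331,.098),(.61,-.314,.072),(.52,-.316,.098),s["tool_pos"],(.645,-.313,.07)]: print(p,(proj(P,p)+[255,0]).round())
E
python3 - <<'E'
import cv2
im=cv2.imread("pics/s2.png")[130:330,430:660]
cv2.imwrite("pics/s2c.png",cv2.convertScaleAbs(cv2.resize(im,None,fx=3,fy=3,interpolation=cv2.INTER_CUBIC),alpha=2))
E
```

```text
[ 0.59951045 -0.31494774  0.07753378] [-0.26567277  0.09277575  0.2324245 ]
(0.61, -0.297, 0.098) [504. 244.]
(0.61, -0.331, 0.098) [568. 245.]
(0.61, -0.314, 0.072) [536. 226.]
(0.52, -0.316, 0.098) [536. 377.]
[ 0.59951045 -0.31494774  0.07753378] [537. 246.]
(0.645, -0.313, 0.07) [536. 169.]
```

View pics/s2c.png

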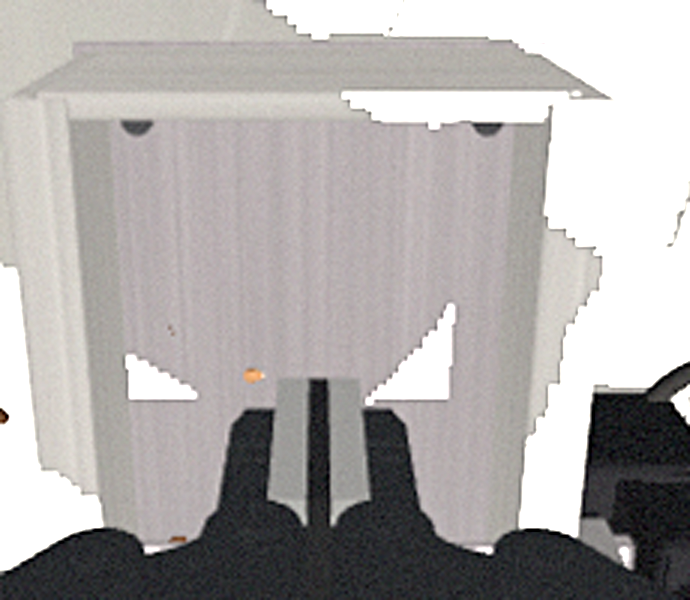

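The magnified view shows no tab in front of the fingers, so I don't know what state the cover is in. I'll lift, back off and look.

{"fn": "drive_tool", "kwargs": {
  "plan": [
    [1,0,0,-2.5,0,0,0],
    [1,-1,0,-4,0,0,0],
    [1,-3.5,0,-4.8,0,0,0],
    [1,-6,0,-4.8,0,0,0],
    [1,-6,0,-4.8,0,0,0]
  ]
}}

```text
t: 3.68
tool_pos: [0.4468, -0.3188, 0.1985]
orientation: [[1.0, 0.023, 0.0], [0.023, -1.0, -0.001], [0.0, 0.001, -1.0]]
ft_force: [0.6, 0.1, -0.3]
opening: -0.0
gripper_force: 0.0
```

```bash
python3 - <<'E'
from h import *
s=sense();im=cams.capture("wrist")[:,:,::-1].copy();P=campose("wrist",s)
print(s["tool_pos"],[proj(P,p).round() for p in[(.514,-.315,.098),(.602,-.315,.098),(.53,-.409,.088)]])
cv2.imwrite("pics/w3.png",im)
E
```

```text
[ 0.44676506 -0.31880469  0.19854192] [array([279., 120.]), array([281.,  -2.]), array([390., 103.])]
```

View pics/w3.png

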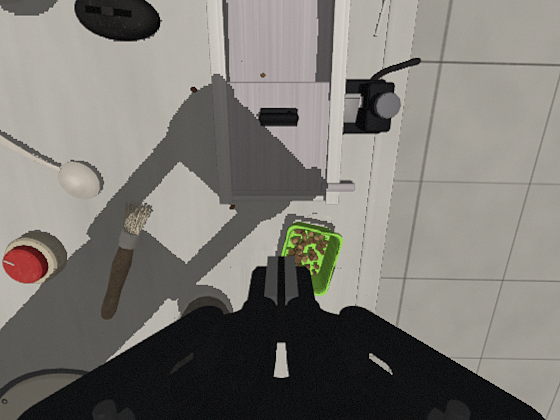

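The cover is still shut, with its tab at (278,117), and the fingers passed over it. The visible fingertip sits at row 256, below where the TCP projects (246), so the shut tips are probably higher than the TCP reading. I'll go back behind the tab and feel downward for the cover.

{"fn": "drive_tool", "kwargs": {
  "plan": [
    [1,1.4,0,0,0,0,0],
    [1,1.4,0,2.4,0,0,0],
    [1,1.4,0,4.7,0,0,0],
    [1,1.4,0,4.9,0,0,0],
    [1,1.4,0,4.9,0,0,0]
  ]
}}

```text
t: 4.35
tool_pos: [0.4856, -0.3183, 0.0767]
orientation: [[1.0, 0.025, 0.001], [0.025, -1.0, -0.001], [0.001, 0.001, -1.0]]
ft_force: [-0.3, 0.3, 0.4]
opening: -0.0004
gripper_force: 0.0
```

{"fn": "drive_tool", "kwargs": {
  "plan": [
    [1,0,0,0.12,0,0,0],
    [1,0,0,0.24,0,0,0],
    [1,0,0,0.24,0,0,0]
  ]
}}

```text
t: 4.72
tool_pos: [0.4847, -0.318, 0.0696]
orientation: [[1.0, 0.025, 0.0], [0.025, -1.0, -0.0], [0.0, 0.0, -1.0]]
ft_force: [0.1, 0.0, 1.0]
opening: 0.0001
gripper_force: 0.0
```

{"fn": "drive_tool", "kwargs": {
  "plan": [
    [1,0,0,0.12,0,0,0],
    [1,0,0,0.12,0,0,0],
    [1,0,0,0.12,0,0,0]
  ]
}}

```text
t: 5.1
tool_pos: [0.4846, -0.3179, 0.0661]
orientation: [[1.0, 0.025, -0.0], [0.025, -1.0, 0.0], [-0.0, -0.0, -1.0]]
ft_force: [0.1, -0.1, -0.9]
opening: 0.0003
gripper_force: 0.0
```

```bash
python3 - <<'E'
from h import *
s=sense();im=cams.capture("wrist")[:,:,::-1];print(s["tool_pos"],s["ft_force"])
P=campose("wrist",s)
cv2.imwrite("pics/w4.png",cv2.convertScaleAbs(cv2.resize(im[130:330,180:380],None,fx=3,fy=3),alpha=2))
print([((proj(P,p)-[180,130])*3).round() for p in [(.514,-.335,.098),(.514,-.301,.098),(.498,-.318,.07)]])
E
```

```text
[ 0.48461405 -0.31788655  0.06611812] [ 0.11908664 -0.13601956 -0.93257265]
[array([421., 268.]), array([207., 263.]), array([310., 293.])]
```

View pics/w4.png

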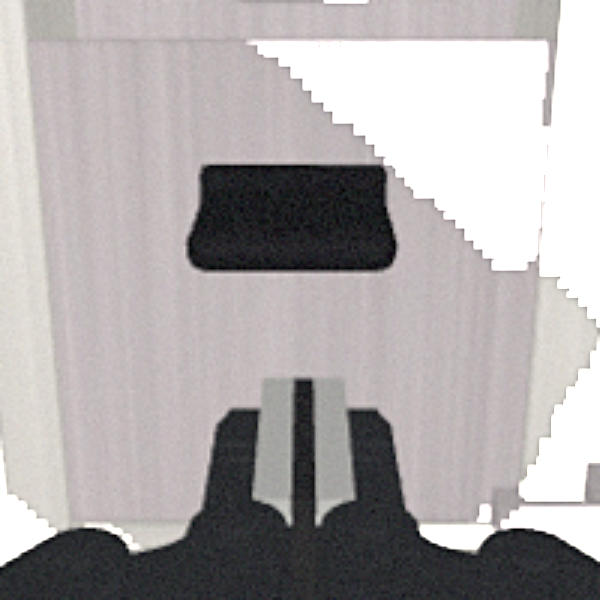

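The tab and fingers are both in view, and the TCP reads 66 mm with no contact on the 70 mm cover. That confirms the shut tips sit higher than the TCP. I'll keep feeling down.

{"fn": "drive_tool", "kwargs": {
  "plan": [
    [1,0,0,0.16,0,0,0],
    [1,0,0,0.32,0,0,0],
    [1,0,0,0.32,0,0,0]
  ]
}}

```text
t: 5.52
tool_pos: [0.4844, -0.3177, 0.0576]
orientation: [[1.0, 0.025, -0.001], [0.025, -1.0, 0.001], [-0.001, -0.001, -1.0]]
ft_force: [-0.3, 0.2, 0.8]
opening: 0.0004
gripper_force: 0.0
```

{"fn": "drive_tool", "kwargs": {
  "plan": [
    [1,0,0,0.16,0,0,0],
    [1,0,0,0.24,0,0,0],
    [1,0,0,0.24,0,0,0]
  ]
}}

```text
t: 5.9
tool_pos: [0.4845, -0.3178, 0.0519]
orientation: [[1.0, 0.025, -0.0], [0.025, -1.0, 0.0], [-0.0, -0.0, -1.0]]
ft_force: [0.9, -0.1, -0.4]
opening: 0.0
gripper_force: 0.0
```

{"fn": "drive_tool", "kwargs": {
  "plan": [
    [1,0,0,0.12,0,0,0],
    [1,0,0,0.16,0,0,0],
    [1,0,0,0.16,0,0,0]
  ]
}}

```text
t: 6.28
tool_pos: [0.4846, -0.3178, 0.048]
orientation: [[1.0, 0.025, -0.0], [0.025, -1.0, 0.0], [-0.0, -0.0, -1.0]]
ft_force: [-0.2, -0.2, -0.7]
opening: -0.0001
gripper_force: 0.0
```

{"fn": "drive_tool", "kwargs": {
  "plan": [
    [1,0,0,0.12,0,0,0],
    [1,0,0,0.2,0,0,0],
    [1,0,0,0.2,0,0,0]
  ]
}}

```text
t: 6.65
tool_pos: [0.4845, -0.3178, 0.0428]
orientation: [[1.0, 0.025, -0.0], [0.025, -1.0, 0.0], [-0.0, -0.0, -1.0]]
ft_force: [-0.6, -0.5, -0.0]
opening: -0.0
gripper_force: 0.0
```

{"fn": "drive_tool", "kwargs": {
  "plan": [
    [1,0.3,0,0,0,0,0],
    [1,0.6,0,0,0,0,0],
    [1,0.9,0,0,0,0,0],
    [1,1.2,0,0,0,0,0],
    [1,1.2,0,0,0,0,0]
  ]
}}

```text
t: 7.28
tool_pos: [0.515, -0.317, 0.043]
orientation: [[1.0, 0.025, -0.0], [0.025, -1.0, 0.0], [-0.0, -0.0, -1.0]]
ft_force: [-1.5, -1.1, 2.3]
opening: 0.0003
gripper_force: 1.1
```

There is contact now: -1.5 N in x, and the tips are about 30 mm above the reported TCP. I'll push on to the stop.

{"fn": "drive_tool", "kwargs": {
  "plan": [
    [1,0.5,0,0,0,0,0],
    [1,1.0,0,0,0,0,0],
    [1,1.5,0,0,0,0,0],
    [1,2.0,0,0,0,0,0],
    [1,2.2,0,0,0,0,0]
  ]
}}

```text
t: 7.9
tool_pos: [0.5704, -0.3157, 0.0429]
orientation: [[1.0, 0.025, -0.0], [0.025, -1.0, 0.0], [-0.0, -0.0, -1.0]]
ft_force: [-3.6, -1.3, -0.8]
opening: -0.0002
gripper_force: 1.8
```

{"fn": "drive_tool", "kwargs": {
  "plan": [
    [1,0.3,0,0,0,0,0],
    [1,0.6,0,0,0,0,0],
    [1,0.6,0,0,0,0,0]
  ]
}}

```text
t: 8.28
tool_pos: [0.5851, -0.3153, 0.0431]
orientation: [[1.0, 0.025, 0.001], [0.025, -1.0, 0.0], [0.001, -0.0, -1.0]]
ft_force: [0.5, -0.7, 0.4]
opening: -0.0003
gripper_force: 0.0
```

{"fn": "drive_tool", "kwargs": {
  "plan": [
    [1,0.15,0,0,0,0,0],
    [1,0.3,0,0,0,0,0],
    [1,0.3,0,0,0,0,0]
  ]
}}

```text
t: 8.65
tool_pos: [0.5923, -0.3152, 0.0432]
orientation: [[1.0, 0.025, 0.0], [0.025, -1.0, -0.0], [0.0, 0.0, -1.0]]
ft_force: [-3.8, -0.3, 2.1]
opening: 0.0003
gripper_force: 1.9
```

```bash
python3 - <<'E'
from h import *
im=cams.capture("wrist")[:,:,::-1]
cv2.imwrite("pics/w5.png",cv2.convertScaleAbs(cv2.resize(im[130:330,180:380],None,fx=3,fy=3),alpha=2))
E
```

```text
(no output)
```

View pics/w5.png

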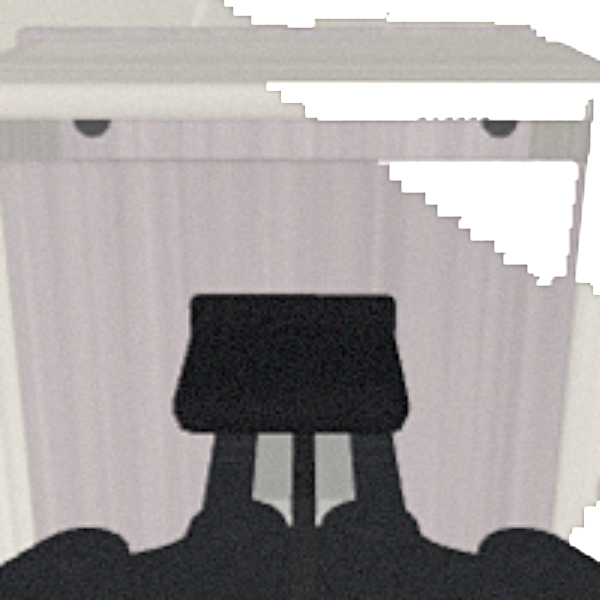

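The fingers now push the tab ahead of them and the cover is near the far end. I'll press on to the stop.

{"fn": "drive_tool", "kwargs": {
  "plan": [
    [1,0.12,0,0,0,0,0],
    [1,0.24,0,0,0,0,0],
    [1,0.24,0,0,0,0,0]
  ]
}}

```text
t: 9.07
tool_pos: [0.5951, -0.3151, 0.043]
orientation: [[1.0, 0.025, -0.007], [0.025, -1.0, 0.001], [-0.006, -0.001, -1.0]]
ft_force: [-33.4, 2.2, 14.4]
opening: -0.0004
gripper_force: 16.6
```

That is the stop: 33 N, with the tab about 94 mm back. I'll back off slowly and lift.

{"fn": "drive_tool", "kwargs": {
  "plan": [
    [1,-0.4,0,0,0,0,0],
    [1,-0.8,0,0,0,0,0],
    [1,-1.4,0,-1,0,0,0],
    [1,-2,0,-3,0,0,0],
    [1,-3,0,-5.2,0,0,0]
  ]
}}

```text
t: 9.7
tool_pos: [0.5226, -0.3166, 0.1741]
orientation: [[1.0, 0.025, -0.0], [0.025, -1.0, 0.001], [-0.0, -0.001, -1.0]]
ft_force: [0.9, -0.2, 1.0]
opening: 0.0001
gripper_force: 0.0
```

{"fn": "drive_tool", "kwargs": {
  "plan": [
    [-0.4,-3,0,-1,0,0,0],
    [-0.4,-3,0,-1,0,0,0]
  ]
}}

```text
t: 9.95
tool_pos: [0.4465, -0.3191, 0.2002]
orientation: [[1.0, 0.024, 0.003], [0.024, -1.0, -0.002], [0.002, 0.002, -1.0]]
ft_force: [0.5, 0.4, 0.9]
opening: 0.0359
gripper_force: 0.0
```

```bash
python3 - <<'E'
from h import *
s=sense();im=cams.capture("wrist");P=campose("wrist",s);print(s["tool_pos"],s["joint_positions"],s["opening"])
m=(im.max(2)<45).astype(np.uint8);m[240:]=0
n,l,st,c=cv2.connectedComponentsWithStats(m)
for i in range(1,n):
    if st[i,4]>100: print(st[i],c[i].round(),cast(P,*c[i],.095).round(3))
m=(im.min(2)>0)
cv2.imwrite("pics/w6.png",im[:,:,::-1])
E
```

```text
[ 0.44648021 -0.31911258  0.20024303] [-4.36018229e+01  5.34040118e+00  8.60023087e+01  4.28098646e-03
  8.84595615e+01  4.50255509e+01] 0.03586730989922862
[  76    0   85   41 2803] [119.  18.] [ 0.587 -0.19   0.095]
[256   0  44  18 711] [278.   8.] [ 0.597 -0.313  0.095]
[ 343   59   76   75 1758] [373. 101.] [ 0.531 -0.393  0.095]
```

The tab blob now sits at x ≈ 0.6, so the cover is held open with nothing touching it. Next I'll turn and go above the spoon's handle.

{"fn": "drive_tool", "kwargs": {
  "plan": [
    [0,0.2,-2.5,0,0,0,-2],
    [0,0.4,-5,0,0,0,-4],
    [0,0.6,-7.5,0,0,0,-6],
    [0,0.8,-10,0,0,0,-8],
    [0,0.8,-11.4,0,0,0,-10]
  ]
}}

```text
t: 10.62
tool_pos: [0.4613, -0.0304, 0.1977]
orientation: [[0.617, 0.787, 0.0], [0.787, -0.617, 0.001], [0.001, -0.0, -1.0]]
ft_force: [-0.7, -0.3, 0.0]
opening: 0.0428
gripper_force: 0.0
```

{"fn": "drive_tool", "kwargs": {
  "plan": [
    [0,0,0,0,0,0,-2],
    [0,0,0,0,0,0,-2],
    [0,0,0,0,0,0,-2]
  ]
}}

```text
t: 11.0
tool_pos: [0.4612, -0.0335, 0.1978]
orientation: [[0.482, 0.876, -0.0], [0.876, -0.482, 0.0], [0.0, -0.0, -1.0]]
ft_force: [0.5, 0.4, 0.4]
opening: 0.0428
gripper_force: 0.0
```

```bash
python3 - <<'E'
from h import *
s=sense();im=cams.capture("wrist");P=campose("wrist",s);print(s["tool_pos"],np.round(s["orientation"],3).tolist(),s["joint_positions"],s["opening"])
print("proj",[proj(P,p).round() for p in[(.497,.034,.01),(.423,-.102,.005),(.46,-.034,.012)]])
T=campose("top");t=cv2.imread("pics/top0.png")[:,:,::-1]
# handle from top0: warm pixels within box
b=t[215:272,205:282].astype(int);w=b[:,:,0]-b[:,:,2]
print("warm",np.percentile(w,[5,50,90,99]))
m=((w>np.median(w)+8)).astype(np.uint8);n,l,st,c=cv2.connectedComponentsWithStats(m)
i=1+np.argmax(st[1:,4]);ys,xs=np.nonzero(l==i);print(st[i],"tl",xs.min()+205,ys.min()+215)
p=np.c_[xs+205,ys+215].astype(float);e=p@[.87,.49];print(p[e.argmin()],p[e.argmax()])
cv2.imwrite("pics/w7.png",im[:,:,::-1])
E
```

```text
[ 0.46123969 -0.03352089  0.19780146] [[0.482, 0.876, -0.0], [0.876, -0.482, 0.0], [0.0, -0.0, -1.0]] [-1.37262312e+01 -4.93118646e+00  9.65900474e+01  1.30850884e-02
  8.83647902e+01  1.51046216e+01] 0.042832320949914585
proj [array([280., 108.]), array([281., 237.]), array([280., 178.])]
warm [12. 14. 18. 22.]
[55 36  7  4 15] tl 260 251
[260. 252.] [266. 252.]
```

View pics/w7.png

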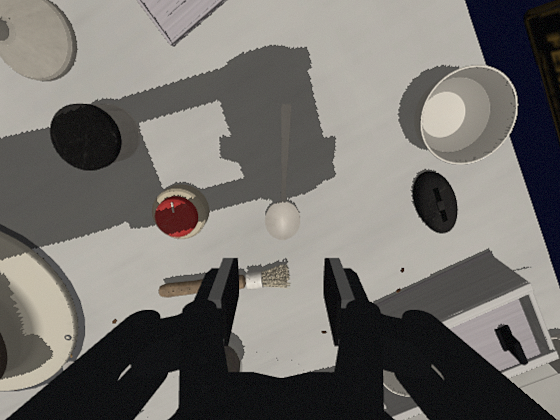

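The spoon is fully visible: butt at (287,104), tip at (282,240), with the handle nearly vertical in the image. The gap to the red knob at (180,213) is enough.

```bash
python3 - <<'E'
from h import *
s=sense();P=campose("wrist",s)
b=cast(P,287,104,.010);t=cast(P,282,240,.005);print(b,t,np.linalg.norm(b-t))
d=(t-b)/np.linalg.norm(t-b);m=(b+t)/2;R=np.array(s["orientation"]);print(m,np.degrees(np.arctan2(-d[1],-d[0])),R.T@(m-s["tool_pos"]),R.T@d)
E
```

```text
[0.50549488 0.03356309 0.01      ] [ 0.42231716 -0.10688575  0.005     ] 0.1633077150832297
[ 0.46390602 -0.03666133  0.0075    ] 59.36479884653958 [-0.00133408  0.00391636  0.19034627] [-0.99902331 -0.0319379   0.03053525]
```

{"fn": "drive_tool", "kwargs": {
  "plan": [
    [0.4,0,0.15,2,0,0,0.35],
    [0.4,0,0.15,4,0,0,0.35],
    [0.4,0,0.15,6,0,0,0.35],
    [0.4,0,0.15,6.6,0,0,0.35],
    [0.4,0,0.15,6.6,0,0,0.35]
  ],
  "force": 60
}}

```text
t: 11.68
tool_pos: [0.4644, -0.0354, 0.0334]
orientation: [[0.506, 0.862, -0.001], [0.862, -0.506, 0.0], [-0.0, -0.001, -1.0]]
ft_force: [0.4, 0.6, 0.9]
opening: 0.0259
gripper_force: 0.0
```

{"fn": "drive_tool", "kwargs": {
  "plan": [
    [0.4,0,0,0.25,0,0,0],
    [0.4,0,0,0.5,0,0,0],
    [0.4,0,0,0.5,0,0,0]
  ]
}}

```text
t: 12.05
tool_pos: [0.4643, -0.0351, 0.0207]
orientation: [[0.505, 0.863, 0.0], [0.863, -0.505, 0.0], [0.0, 0.0, -1.0]]
ft_force: [0.3, 0.9, 0.4]
opening: 0.0255
gripper_force: 0.0
```

{"fn": "drive_tool", "kwargs": {
  "plan": [
    [0.4,0,0,0.2,0,0,0],
    [0.4,0,0,0.4,0,0,0],
    [0.4,0,0,0.4,0,0,0]
  ]
}}

```text
t: 12.42
tool_pos: [0.464, -0.0351, 0.0102]
orientation: [[0.505, 0.863, -0.001], [0.863, -0.505, 0.0], [-0.0, -0.001, -1.0]]
ft_force: [-0.6, -0.0, 0.6]
opening: 0.0256
gripper_force: 0.0
```

{"fn": "drive_tool", "kwargs": {
  "plan": [
    [0.4,0,0,0.2,0,0,0],
    [0.4,0,0,0.4,0,0,0],
    [0.4,0,0,0.4,0,0,0]
  ]
}}

```text
t: 12.8
tool_pos: [0.464, -0.0351, 0.0001]
orientation: [[0.505, 0.863, -0.001], [0.863, -0.505, 0.0], [-0.0, -0.001, -1.0]]
ft_force: [-0.1, -0.6, -0.3]
opening: 0.0257
gripper_force: 0.0
```

{"fn": "drive_tool", "kwargs": {
  "plan": [
    [0.4,0,0,0.15,0,0,0],
    [0.4,0,0,0.3,0,0,0],
    [0.4,0,0,0.3,0,0,0]
  ]
}}

```text
t: 13.18
tool_pos: [0.4641, -0.0351, -0.0072]
orientation: [[0.505, 0.863, -0.001], [0.863, -0.505, 0.0], [-0.0, -0.001, -1.0]]
ft_force: [-0.6, -0.1, 0.6]
opening: 0.0258
gripper_force: 0.0
```

{"fn": "drive_tool", "kwargs": {
  "plan": [
    [0.4,0,0,0.1,0,0,0],
    [0.4,0,0,0.2,0,0,0],
    [0.4,0,0,0.2,0,0,0]
  ]
}}

```text
t: 13.55
tool_pos: [0.4642, -0.0351, -0.0121]
orientation: [[0.505, 0.863, -0.0], [0.863, -0.505, 0.0], [-0.0, -0.0, -1.0]]
ft_force: [-0.2, -0.2, 0.2]
opening: 0.0253
gripper_force: 0.0
```

{"fn": "drive_tool", "kwargs": {
  "plan": [
    [0.4,0,0,0.12,0,0,0],
    [0.4,0,0,0.24,0,0,0],
    [0.4,0,0,0.24,0,0,0]
  ]
}}

```text
t: 13.92
tool_pos: [0.4641, -0.0351, -0.0182]
orientation: [[0.505, 0.863, -0.001], [0.863, -0.505, 0.0], [-0.0, -0.001, -1.0]]
ft_force: [-0.3, 0.7, -0.2]
opening: 0.0255
gripper_force: 0.0
```

{"fn": "drive_tool", "kwargs": {
  "plan": [
    [0.4,0,0,0.1,0,0,0],
    [0.4,0,0,0.16,0,0,0],
    [0.4,0,0,0.16,0,0,0]
  ]
}}

```text
t: 14.3
tool_pos: [0.4642, -0.0351, -0.022]
orientation: [[0.505, 0.863, -0.0], [0.863, -0.505, 0.0], [0.0, -0.0, -1.0]]
ft_force: [-0.9, 0.1, -0.1]
opening: 0.0256
gripper_force: 0.0
```

{"fn": "drive_tool", "kwargs": {
  "plan": [
    [0.4,0,0,0.08,0,0,0],
    [0.4,0,0,0.12,0,0,0],
    [0.4,0,0,0.12,0,0,0]
  ]
}}

```text
t: 14.68
tool_pos: [0.4642, -0.0351, -0.025]
orientation: [[0.505, 0.863, -0.0], [0.863, -0.505, 0.0], [0.0, -0.0, -1.0]]
ft_force: [0.3, -0.2, 0.3]
opening: 0.0257
gripper_force: 0.0
```

{"fn": "drive_tool", "kwargs": {
  "plan": [
    [0.4,0,0,0.08,0,0,0],
    [0.4,0,0,0.12,0,0,0],
    [0.4,0,0,0.12,0,0,0]
  ]
}}

```text
t: 15.05
tool_pos: [0.4642, -0.0351, -0.028]
orientation: [[0.505, 0.863, -0.0], [0.863, -0.505, 0.0], [0.0, -0.0, -1.0]]
ft_force: [0.2, 0.4, -0.8]
opening: 0.0258
gripper_force: 0.0
```

{"fn": "drive_tool", "kwargs": {
  "plan": [
    [0.4,0,0,0.08,0,0,0],
    [0.4,0,0,0.12,0,0,0],
    [0.4,0,0,0.12,0,0,0]
  ]
}}

```text
t: 15.42
tool_pos: [0.4642, -0.0351, -0.031]
orientation: [[0.505, 0.863, -0.0], [0.863, -0.505, 0.0], [0.0, -0.0, -1.0]]
ft_force: [0.8, 0.5, 0.4]
opening: 0.0254
gripper_force: 0.0
```

{"fn": "drive_tool", "kwargs": {
  "plan": [
    [0.4,0,0,0.08,0,0,0],
    [0.4,0,0,0.12,0,0,0],
    [0.4,0,0,0.12,0,0,0]
  ]
}}

```text
t: 15.8
tool_pos: [0.4646, -0.0352, -0.0316]
orientation: [[0.505, 0.863, 0.001], [0.863, -0.505, -0.0], [0.0, 0.001, -1.0]]
ft_force: [-20.5, 3.4, 54.3]
opening: 0.0259
gripper_force: 26.9
```

{"fn": "drive_tool", "kwargs": {
  "plan": [
    [1,0,0,0,0,0,0],
    [1,0,0,0,0,0,0],
    [1,0,0,0,0,0,0]
  ],
  "force": 50
}}

```text
t: 16.18
tool_pos: [0.4667, -0.0359, -0.031]
orientation: [[0.505, 0.863, 0.005], [0.863, -0.505, -0.001], [0.001, 0.005, -1.0]]
ft_force: [-7.3, -0.5, 46.6]
opening: 0.0066
gripper_force: 62.3
```

The fingers touched the table at TCP -0.031, so the tip offset is 31 mm. The gripper closed on something 6.6 mm wide, which should be the handle. I'll lift.

{"fn": "drive_tool", "kwargs": {
  "plan": [
    [1,0,0,-0.3,0,0,0],
    [1,0,0,-1,0,0,0],
    [1,0,0,-3,0,0,0],
    [1,0,0,-5,0,0,0],
    [1,0,0,-7,0,0,0]
  ]
}}

```text
t: 16.8
tool_pos: [0.464, -0.0351, 0.1428]
orientation: [[0.505, 0.863, 0.0], [0.863, -0.505, 0.0], [0.0, -0.0, -1.0]]
ft_force: [0.4, 0.3, -0.2]
opening: 0.006
gripper_force: 48.8
```

{"fn": "drive_tool", "kwargs": {
  "plan": [
    [1,0,0,-2.4,0,0,0],
    [1,0,0,-2.4,0,0,0],
    [1,0,0,-2.4,0,0,0]
  ]
}}

```text
t: 17.18
tool_pos: [0.4641, -0.0351, 0.2006]
orientation: [[0.505, 0.863, -0.0], [0.863, -0.505, 0.0], [-0.0, -0.001, -1.0]]
ft_force: [0.0, 0.5, -0.4]
opening: 0.0067
gripper_force: 48.9
```

```bash
python3 - <<'E'
from h import *
s=sense();im=cams.capture("wrist");P=campose("wrist",s);print(s["tool_pos"],s["opening"],s["ft_force"])
cv2.imwrite("pics/w8.png",im[:,:,::-1])
H=cams.camera_info("wrist")["hand_eye"];p=np.array(s["tool_pos"]);R=np.array(s["orientation"])
# expected butt/tip if handle (z~8mm) at tool z = -.031-.0: spoon frame origin at table => tool z -.031
for x,z in[(.078,-.041),(-.078,-.036)]: print(proj(P,p+R@[x,0,z]).round())
g=im.astype(int)
for r in range(0,256,16): print(r," ".join("%3d"%g[r,c].mean() for c in range(240,324,4)))
E
```

```text
[ 0.46406028 -0.03511494  0.20058543] 0.006731995212999506 [ 0.04572411  0.49704832 -0.41306549]
[281. 115.]
[281. 398.]
0 178 179 179 179 179 180 178 177 179 180 177 178 177 178 179 176 177 178 176 176 176
16 179 179 180 180 178 179 178 178 178 177 180 181 179 178 177 177 175 177 176 178 178
32 177 180 180 177 178 178 179 180 177 178 178 178 176 178 175 176 178 178 176 177 176
48 178 178 180 183 109  74  80  86  86  84  85  81 152  78  76  81  71 177 178 175 178
64  84  87  89  86  87  83  85  87  88  85  88  85  89  87  85  88  87  70 177 175 178
80  85  85  83  85  89  87  87  87  86  87  86  84  84  88  85  84  84  70 171 173 174
96  85  86  87  84  84  86  89  83  88  85  86  86  84  86  84  85  86  87  63 175 175
112  89  88  87  85  84  88  87  86  97  92  93  94  93  88  84  87  84  85  88 118 176
128  86  88  86  86  86  88  86  81  95  94  95  91  90  91  85  86  85  89  86  87 179
144  88  86  84  88  87  87  87  76  96  96  95  94  92  92  89  87  85  86  86  88  85
160  84  86  87  85  87  85  86  87  98  96  95  94  90  90  84  87  85  88  86  86  88
176 179  93  84  84  86  88  85  84  95  97  93  91  92  91  85  88  88  84  87  90  88
192  88  85  88  87  86  85  85  88  95  96  93  91  93  84  85  83 170 179 171 172 173
208 175 173 175 174 172 176  81  84  84  92  90  89  90 113 172 173 172 173 174 173 172
224 171 171 170 169 165 169 166 170 124  93  92  89  93 167 170 172 172 173 173 174 171
240 171 169 170 170 171 173 170 171 179  95  93  91  93 175 172 169 171 172 171 174 174
```

The handle shows at columns 272–295 with the butt near row 112, where I predicted 115, so the spoon is held straight. I'll carry it over the bowl while turning it.

{"fn": "drive_tool", "kwargs": {
  "plan": [
    [1,-1.8,0.7,-0.8,0,0,-2],
    [1,-3.6,1.4,-0.8,0,0,-4],
    [1,-5.4,2.1,-0.8,0,0,-6],
    [1,-7.2,2.8,-0.8,0,0,-8],
    [1,-9.1,3.6,-0.8,0,0,-10]
  ]
}}

```text
t: 17.85
tool_pos: [0.4272, -0.2736, 0.2197]
orientation: [[-0.311, 0.95, -0.002], [0.95, 0.311, 0.002], [0.002, -0.001, -1.0]]
ft_force: [2.0, 0.3, -0.6]
opening: 0.0064
gripper_force: 48.9
```

{"fn": "drive_tool", "kwargs": {
  "plan": [
    [1,0,0,0,0,0,-2],
    [1,0,0,0,0,0,-4],
    [1,0,0,0,0,0,-6],
    [1,0,0,0,0,0,-8],
    [1,0,0,0,0,0,-8]
  ]
}}

```text
t: 18.48
tool_pos: [0.4277, -0.2722, 0.2198]
orientation: [[-0.846, 0.534, -0.002], [0.534, 0.846, 0.002], [0.002, 0.0, -1.0]]
ft_force: [-0.9, -0.1, -0.7]
opening: 0.0064
gripper_force: 48.9
```

{"fn": "drive_tool", "kwargs": {
  "plan": [
    [1,0,0,0,0,2,0],
    [1,0,0,0,0,4,0],
    [1,0,0,0,0,6,0],
    [1,0,0,0,0,8,0],
    [1,0,0,0,0,9,0]
  ]
}}

```text
t: 19.1
tool_pos: [0.4283, -0.2725, 0.2189]
orientation: [[-0.591, 0.536, -0.603], [0.378, 0.844, 0.38], [0.713, -0.003, -0.701]]
ft_force: [-1.1, -0.2, -0.9]
opening: 0.0063
gripper_force: 48.9
```

{"fn": "drive_tool", "kwargs": {
  "plan": [
    [1,0,0,0,0,0,0],
    [1,0,0,0,0,0,0]
  ]
}}

```text
t: 19.35
tool_pos: [0.428, -0.2724, 0.2213]
orientation: [[-0.599, 0.534, -0.597], [0.38, 0.845, 0.376], [0.705, -0.001, -0.709]]
ft_force: [0.4, -0.5, -0.4]
opening: 0.0069
gripper_force: 48.9
```

{"fn": "drive_tool", "kwargs": {
  "plan": [
    [1,-1,0,1,0,0,0],
    [1,-2,0,2,0,0,0],
    [1,-3,0,3,0,0,0],
    [1,-3.6,0,3.6,0,0,0],
    [1,-3.6,0,3.6,0,0,0]
  ]
}}

```text
t: 19.98
tool_pos: [0.4277, -0.2722, 0.0939]
orientation: [[-0.598, 0.534, -0.598], [0.377, 0.846, 0.377], [0.707, -0.0, -0.707]]
ft_force: [-0.9, -0.4, -0.2]
opening: 0.0065
gripper_force: 48.9
```

{"fn": "drive_tool", "kwargs": {
  "plan": [
    [1,-0.3,0,0.3,0,0,0],
    [1,-0.6,0,0.6,0,0,0],
    [1,-0.8,0,0.8,0,0,0],
    [1,-0.8,0,0.8,0,0,0],
    [1,-0.8,0,0.8,0,0,0]
  ]
}}

```text
t: 20.6
tool_pos: [0.4281, -0.2725, 0.0658]
orientation: [[-0.598, 0.533, -0.598], [0.377, 0.846, 0.377], [0.707, 0.0, -0.707]]
ft_force: [0.3, 0.4, 0.1]
opening: 0.0065
gripper_force: 48.9
```

{"fn": "drive_tool", "kwargs": {
  "plan": [
    [1,-0.15,0,0.15,0,0,0],
    [1,-0.15,0,0.15,0,0,0],
    [1,-0.15,0,0.15,0,0,0],
    [1,-0.15,0,0.15,0,0,0]
  ]
}}

```text
t: 21.1
tool_pos: [0.428, -0.2724, 0.0603]
orientation: [[-0.598, 0.533, -0.598], [0.377, 0.846, 0.377], [0.707, 0.0, -0.707]]
ft_force: [-0.4, -0.8, -0.7]
opening: 0.0064
gripper_force: 48.9
```

```bash
python3 - <<'E'
from h import *
s=sense();p=np.array(s["tool_pos"]);R=np.array(s["orientation"]);print(p+R@[-.078,0,-.036],s["joint_positions"])
P=campose("wrist",s);im=cams.capture("wrist").astype(int)
# spoon bowl vs expectation and tab position
print("tip px",proj(P,p+R@[-.078,0,-.036]),"tab px",proj(P,[.602,-.314,.098]),proj(P,[.514,-.316,.098]))
# tray: walls in top0 pic
T=campose("top")
for nm,u,v in[("fl",110,172),("nl",116,259),("nr",163,256),("fr",158,142)]:print(nm,cast(T,u,v,.01).round(4))
t=cv2.imread("pics/top0.png");g=cv2.cvtColor(t,cv2.COLOR_BGR2GRAY).astype(int)
for r in(190,215,240):print(r,list(zip(range(106,122),g[r,106:122])),g[r,152:170])
for c in(130,145):print(c,g[250:268,c])
E
```

```text
[ 0.49624865 -0.31540952  0.03065577] [-38.2114261   38.96401121  69.04306363  -4.73666039 116.75357667
 -96.38286484]
tip px [279.13190859 396.96417611] tab px [500.54136636 819.85103392] [302.87742266 462.84688455]
fl [0.6141 0.2759 0.01  ]
nl [0.4157 0.2476 0.01  ]
nr [0.4247 0.143  0.01  ]
fr [0.6883 0.1699 0.01  ]
190 [(106, np.int64(147)), (107, np.int64(147)), (108, np.int64(149)), (109, np.int64(146)), (110, np.int64(144)), (111, np.int64(139)), (112, np.int64(128)), (113, np.int64(113)), (114, np.int64(129)), (115, np.int64(135)), (116, np.int64(135)), (117, np.int64(134)), (118, np.int64(135)), (119, np.int64(135)), (120, np.int64(135)), (121, np.int64(134))] [136 138 139 139 140 137 137 131 120 137 147 149 150 149 150 151 152 152]
215 [(106, np.int64(147)), (107, np.int64(149)), (108, np.int64(149)), (109, np.int64(150)), (110, np.int64(149)), (111, np.int64(148)), (112, np.int64(147)), (113, np.int64(132)), (114, np.int64(116)), (115, np.int64(130)), (116, np.int64(138)), (117, np.int64(139)), (118, np.int64(139)), (119, np.int64(137)), (120, np.int64(138)), (121, np.int64(139))] [136 134 136 139 138 138 138 137 127 114 119 142 150 151 151 151 151 151]
240 [(106, np.int64(147)), (107, np.int64(148)), (108, np.int64(147)), (109, np.int64(147)), (110, np.int64(146)), (111, np.int64(147)), (112, np.int64(147)), (113, np.int64(144)), (114, np.int64(126)), (115, np.int64(100)), (116, np.int64(112)), (117, np.int64(133)), (118, np.int64(140)), (119, np.int64(139)), (120, np.int64(141)), (121, np.int64(141))] [130 124 132 137 139 140 139 140 136 134 128 113 129 147 151 150 151 151]
130 [138 138 138 140 140 138 134 133 135 136 144 146 146 145 145 145 146 145]
145 [140 143 143 142 142 131 120 129 142 146 147 147 146 146 146 145 145 146]
```

```bash
python3 - <<'E'
from h import *
T=campose("top")
q=[cast(T,u,v,.01) for u,v in((136.5,190),(139,240),(139.6,257))]
d=q[0]-q[1];d/=np.linalg.norm(d);print(q,d,np.degrees(np.arctan2(d[1],d[0])))
print("w",np.linalg.norm(cast(T,112.5,190,.01)-cast(T,160.5,190,.01)),"tin",cast(T,125,154,.05))
n=q[2];print("ctr from near end",n+.135*d,"spoon centre",n+.097*d)
E
```

```text
[array([0.57359754, 0.21227037, 0.01      ]), array([0.45936509, 0.19903363, 0.01      ]), array([0.42134115, 0.19518776, 0.01      ])] [9.93353297e-01 1.15105288e-01 9.65438259e-16] 6.60969794007878
w 0.10961354955815802 tin [0.64742855 0.22991441 0.05      ]
ctr from near end [0.55544384 0.21072697 0.01      ] spoon centre [0.51769642 0.20635297 0.01      ]
```

{"fn": "drive_tool", "kwargs": {
  "plan": [
    [1,1,0,-1,0,0,0],
    [1,2,0,-2,0,0,0],
    [1,3.3,0,-3.3,0,0,0],
    [1,4.5,0,-4.5,0,0,0],
    [1,4.5,0,-4.5,0,0,0]
  ]
}}

```text
t: 21.78
tool_pos: [0.4286, -0.2728, 0.2223]
orientation: [[-0.601, 0.533, -0.595], [0.379, 0.846, 0.375], [0.703, -0.001, -0.711]]
ft_force: [-0.1, -0.1, -1.7]
opening: 0.0062
gripper_force: 48.9
```

{"fn": "drive_tool", "kwargs": {
  "plan": [
    [1,0,0,0,0,-2,0],
    [1,0,0,0,0,-4,0],
    [1,0,0,0,0,-6,0],
    [1,0,0,0,0,-8,0],
    [1,0,0,0,0,-9,0]
  ]
}}

```text
t: 22.4
tool_pos: [0.4276, -0.2719, 0.2198]
orientation: [[-0.846, 0.533, 0.005], [0.533, 0.846, -0.003], [-0.005, -0.0, -1.0]]
ft_force: [-0.7, 0.0, -0.3]
opening: 0.0064
gripper_force: 48.9
```

{"fn": "drive_tool", "kwargs": {
  "plan": [
    [1,0,0,0,0,0,0],
    [1,0,0,0,0,0,0]
  ]
}}

```text
t: 22.65
tool_pos: [0.428, -0.2725, 0.2189]
orientation: [[-0.846, 0.533, -0.002], [0.533, 0.846, 0.002], [0.003, 0.0, -1.0]]
ft_force: [-0.7, 0.6, -0.4]
opening: 0.0065
gripper_force: 48.9
```

{"fn": "drive_tool", "kwargs": {
  "plan": [
    [1,0.9,2.2,0,0,0,-1],
    [1,1.8,4.5,0,0,0,-2],
    [1,2.7,6.7,0,0,0,-3.5],
    [1,3.6,9,0,0,0,-5],
    [1,4.5,11.2,0,0,0,-5]
  ]
}}

```text
t: 23.28
tool_pos: [0.4826, 0.0265, 0.2187]
orientation: [[-0.992, 0.123, -0.003], [0.123, 0.992, 0.0], [0.003, -0.0, -1.0]]
ft_force: [0.4, -0.9, 0.3]
opening: 0.0066
gripper_force: 48.9
```

```bash
cat > go.py <<'E'
from h import *
import sys
x,y,z,yaw=map(float,sys.argv[1:]);s=sense();R=np.array(s["orientation"])
d=R.T@(np.array([x,y,z])-s["tool_pos"]);c=np.degrees(np.arctan2(R[1,0],R[0,0]))
print(np.round(s["tool_pos"],4),"shift",(d/.025).round(2),"turn z",round(-((yaw-c+180)%360-180)/5,2),"tilt",R[:,2].round(3))
E
python3 go.py .516 .206 .219 186.6
```

```text
[0.4826 0.0265 0.2187] shift [-0.44  7.29 -0.02] turn z -2.74 tilt [-0.003  0.    -1.   ]
```

{"fn": "drive_tool", "kwargs": {
  "plan": [
    [1,-0.1,2,0,0,0,-1],
    [1,-0.2,4,0,0,0,-2],
    [1,-0.4,6,0,0,0,-2.7],
    [1,-0.4,7.3,0,0,0,-2.7],
    [1,-0.4,7.3,0,0,0,-2.7]
  ]
}}

```text
t: 23.9
tool_pos: [0.5153, 0.2063, 0.2178]
orientation: [[-0.994, -0.112, -0.004], [-0.112, 0.994, -0.001], [0.004, -0.0, -1.0]]
ft_force: [0.0, 0.1, -0.9]
opening: 0.0065
gripper_force: 49.0
```

{"fn": "drive_tool", "kwargs": {
  "plan": [
    [1,0,0,2,0,0,0],
    [1,0,0,4,0,0,0],
    [1,0,0,6,0,0,0],
    [1,0,0,8,0,0,0],
    [1,0,0,8,0,0,0]
  ]
}}

```text
t: 24.52
tool_pos: [0.5129, 0.2032, 0.0159]
orientation: [[-0.994, -0.109, -0.008], [-0.109, 0.994, -0.002], [0.008, -0.001, -1.0]]
ft_force: [-1.0, 0.3, 0.9]
opening: 0.0067
gripper_force: 49.0
```

```bash
python3 go.py .516 .206 -.025 186.6
```

```text
[0.5129 0.2032 0.0159] shift [-0.15  0.1   1.64] turn z -0.07 tilt [-0.008 -0.002 -1.   ]
```

{"fn": "drive_tool", "kwargs": {
  "plan": [
    [1,-0.15,0.1,0.5,0,0,0],
    [1,-0.15,0.1,1.0,0,0,0],
    [1,-0.15,0.1,1.4,0,0,0],
    [1,-0.15,0.1,1.4,0,0,0]
  ]
}}

```text
t: 25.02
tool_pos: [0.5181, 0.2071, -0.0161]
orientation: [[-0.994, -0.109, -0.001], [-0.109, 0.994, -0.0], [0.001, -0.0, -1.0]]
ft_force: [0.3, -0.5, -0.2]
opening: 0.0065
gripper_force: 49.0
```

{"fn": "drive_tool", "kwargs": {
  "plan": [
    [1,0,0,0.15,0,0,0],
    [1,0,0,0.2,0,0,0],
    [1,0,0,0.2,0,0,0]
  ]
}}

```text
t: 25.4
tool_pos: [0.5185, 0.2072, -0.0205]
orientation: [[-0.994, -0.109, 0.0], [-0.109, 0.994, 0.0], [-0.0, 0.0, -1.0]]
ft_force: [0.8, -0.1, -0.6]
opening: 0.0065
gripper_force: 49.0
```

{"fn": "drive_tool", "kwargs": {
  "plan": [
    [1,0.1,0,0.12,0,0,0],
    [1,0.1,0,0.2,0,0,0],
    [1,0.1,0,0.2,0,0,0]
  ]
}}

```text
t: 25.78
tool_pos: [0.5158, 0.2069, -0.0258]
orientation: [[-0.994, -0.109, -0.0], [-0.109, 0.994, 0.0], [0.0, 0.0, -1.0]]
ft_force: [0.3, 0.6, -1.0]
opening: 0.0066
gripper_force: 49.0
```

{"fn": "drive_tool", "kwargs": {
  "plan": [
    [1,0,0,0.08,0,0,0],
    [1,0,0,0.08,0,0,0]
  ]
}}

```text
t: 26.02
tool_pos: [0.516, 0.2069, -0.0276]
orientation: [[-0.994, -0.109, 0.0], [-0.109, 0.994, 0.0], [-0.0, 0.0, -1.0]]
ft_force: [0.4, -0.5, -0.1]
opening: 0.0064
gripper_force: 49.0
```

{"fn": "drive_tool", "kwargs": {
  "plan": [
    [0.7,0,0,0,0,0,0],
    [0.4,0,0,0,0,0,0],
    [0.4,0,0,0,0,0,0],
    [0.4,0,0,0,0,0,0]
  ]
}}

```text
t: 26.52
tool_pos: [0.516, 0.2069, -0.0276]
orientation: [[-0.994, -0.109, 0.0], [-0.109, 0.994, 0.0], [-0.0, 0.0, -1.0]]
ft_force: [-0.4, -0.7, -0.2]
opening: 0.0254
gripper_force: 0.0
```

{"fn": "drive_tool", "kwargs": {
  "plan": [
    [0.4,0,0,-0.6,0,0,0],
    [0.4,0,0,-1.5,0,0,0],
    [0.4,0,0,-4,0,0,0],
    [0.4,0,0,-6.5,0,0,0],
    [0.4,0,0,-9,0,0,0]
  ]
}}

```text
t: 27.15
tool_pos: [0.5155, 0.2068, 0.2008]
orientation: [[-0.994, -0.109, 0.001], [-0.109, 0.994, 0.0], [-0.001, 0.0, -1.0]]
ft_force: [1.0, 0.3, -0.1]
opening: 0.0255
gripper_force: 0.0
```

```bash
python3 - <<'E'
from h import *
s=sense();im=cams.capture("wrist");P=campose("wrist",s);print(s["tool_pos"],s["opening"])
cv2.imwrite("pics/w9.png",im[:,:,::-1])
d=np.array([.9934,.115,0]);c=np.array([.516,.207,0])
print("butt exp",proj(P,c-.078*d+[0,0,.013]),"tip exp",proj(P,c+.078*d+[0,0,.008]),"near end",proj(P,[.4213,.1952,.01]))
g=im.astype(int).mean(2)
for r in range(60,256,8): print(r," ".join("%3d"%g[r,q] for q in range(220,344,4)))
E
python3 go.py .53 -.407 .2 180
```

```text
[0.51549766 0.20678441 0.2007861 ] 0.02547125282960949
butt exp [279.75948462 105.37724759] tip exp [280.60844368 235.88864146] near end [278.88745085  88.31380751]
60 167 164 166 163 172  80  79  80  79  79  79  77  81  80  80  81  80  80  80  80  83  78  79  78  74 163 114 158 177 166 165
68 168 163 168 165 174  81  84  81  77  79  81  76 176 179 165 166 167 167 166 162 163 162 166 165 166 165 163 166 166 165 164
76 167 169 170 169 166  73  83  82  81  79  80  81 167 163 164 161 163 166 163 164 164 163 163 166 165 164 163 166 166 166 165
84 168 169 167 168 167 109  83  79  82  81  82  81 169 166 164 163 167 166 164 165 163 165 167 166 166 167 165 164 165 163 163
92 171 170 169  82 115 112  69  74  72  71  69  73  95 103 148 148 103 155 180 177 106 177 173 176 160 175 175 107 161 168 163
100 169 172 170 159 174 170  89  79  82  79  78  77  61 170 166 167 164 170 175 168 167 169 165 167 166 167 164  43 162 164 166
108 169 167 170 165 169 165 115  77  77  79  76  79  73 169 143 173 170 174 177 160 166 167 166 164 166 166 164  83 165 165 167
116 171 168 169 154 152 164 167  72  79  79 
[... 1651 characters left out ...]
 155 153 100  75  78  79  78  85  87  85  84  84  82  71  70  72  75  71  72  66  84  82  81  81
228 172 170 168 166 172  80 156 155 151 154 152  78  84  86  90  99  88  83  86  78  70  75  71  73  74  71  73  81  73  77  72
236 169 171 169 169 166 119 158 156 153 154 153 149  70  85  87  86  82  78 105 164 155 158 150 152 153 153 142 167 168 167 166
244 167 168 168 168 167 161 156 156 153 151 154 146 156 161 153 154 152 153 156 156 150 156 147 152 152 154 146 169 168 163 167
252 171 168 169 168 168 160 161 154 154 153 155 146 157 159 153 155 151 158 155 157 157 156 149 154 153 153 157 167 168 165 165
[0.5177 0.2074 0.2095] shift [  2.2  -24.48   0.32] turn z 1.26 tilt [ 0.011  0.003 -1.   ]
```

The spoon lies in the tray: the handle runs at columns 276–284 and the butt near row 105, as predicted. The near wall is at row 92 and the side walls at about columns 237 and 328. Next is the catch button.

{"fn": "drive_tool", "kwargs": {
  "plan": [
    [1,0.2,-2.4,0,0,0,2],
    [1,0.4,-4.8,0,0,0,4],
    [1,0.6,-7.2,0,0,0,6],
    [1,0.9,-9.6,0,0,0,8],
    [1,1.1,-12,0,0,0,10]
  ]
}}

```text
t: 27.82
tool_pos: [0.521, -0.0962, 0.1987]
orientation: [[-0.719, 0.695, 0.001], [0.695, 0.719, -0.0], [-0.001, 0.001, -1.0]]
ft_force: [0.9, 0.2, 0.5]
opening: 0.0
gripper_force: 0.0
```

```bash
python3 go.py .528 -.408 .2 91.5
```

```text
[ 0.521  -0.0962  0.1987] shift [-8.87 -8.77 -0.05] turn z 8.89 tilt [ 0.001 -0.    -1.   ]
```

{"fn": "drive_tool", "kwargs": {
  "plan": [
    [1,-1.8,-1.8,0,0,0,2],
    [1,-3.6,-3.6,0,0,0,4],
    [1,-5.4,-5.4,0,0,0,6],
    [1,-7.2,-7.2,0,0,0,8],
    [1,-8.9,-8.8,0,0,0,8.9]
  ]
}}

```text
t: 28.45
tool_pos: [0.5298, -0.4087, 0.1987]
orientation: [[-0.027, 1.0, 0.001], [1.0, 0.027, -0.001], [-0.001, 0.001, -1.0]]
ft_force: [0.8, 0.1, 0.9]
opening: 0.0002
gripper_force: 0.0
```

{"fn": "drive_tool", "kwargs": {
  "plan": [
    [1,0,0,0,0,0,0],
    [1,0,0,0,0,0,0],
    [1,0,0,0,0,0,0]
  ]
}}

```text
t: 28.82
tool_pos: [0.5304, -0.4056, 0.1982]
orientation: [[-0.033, 0.999, 0.001], [0.999, 0.033, -0.0], [-0.0, 0.001, -1.0]]
ft_force: [-0.3, 0.1, -0.6]
opening: -0.0
gripper_force: 0.0
```

```bash
python3 - <<'E'
from h import *
s=sense();P=campose("wrist",s);im=cams.capture("wrist");print(proj(P,[.528,-.408,.088]),proj(P,[.602,-.314,.098]))
g=im.astype(int);m=(im.max(2)<45).astype(np.uint8);m[235:]=0
n,l,st,c=cv2.connectedComponentsWithStats(m)
for i in range(1,n):
    if st[i,4]>100: print(st[i],c[i].round(),cast(P,*c[i],.095).round(3))
cv2.imwrite("pics/w10.png",im[:,:,::-1])
# button: mid-grey pixels
for r in range(150,250,5): print(r," ".join("%3d"%g[r,q].mean() for q in range(240,324,3)))
E
python3 go.py .528 -.408 .06 91.5
```

```text
[277.745815  197.6925249] [372.11235583  93.24158352]
[  438     0   122   199 19250] [508.  93.] [ 0.714 -0.31   0.095]
[356  69  24  44 841] [368.  91.] [ 0.599 -0.312  0.095]
[ 252  158   65   64 1407] [279. 183.] [ 0.529 -0.392  0.095]
150  90  92  93  91  88  92  92  90  93  91  94  89  93  90  94  92  77  80  77  89  94  92  93  95  92  93  92  89
155  88  89  88  91  90  91  90  91  93  90  90  91  91  91  91  92  74  78  77  91  90  94  91  90  92  92  91  92
160  87  86  89  89  24   7  19  14  72  67  67  70  68  70  67  69  69  79  77   8   0  90  85  87  90  86  86  84
165  85  88  88  87  55  14  11   2  71  67  71  71  68  69  67  68  71  77  77   4   2  91  88  87  89  87  88  86
170  84  84  86  87  51  13  12  16  14  44  58  63  61  65  66  67  71  80  78  11   0  87  87  85  87  87  84 114
175 182 121  85  86  64   9   8   9   8  17   9  14  17  55  54  56  10   9   3   5   0  87  88  87  87 110 180 175
180 179 178 193  80  69  12  16  15   8   9   2  11   9  22   9  13  12  11  18  14  20  89  84 116 180 176 175 176
185 181 180 181 181 116   0  15  10  11   5  13 
[... 851 characters left out ...]
 154 158 159  18  11 159 154
225 155 153 153 153 152 152 153 155 154 155 156 160 157 159 157 156 157 157 159 156 158 159 160 157  98 157 155 154
230 156 154 153 153 151 154 153 154 155 155 156 156 158 158 157 157 159 156 158 157 157 158 157 161  93 158 155 153
235 157 155 156 151 154 154 154 155 155 158 158 157 159 159 156 158 159 157 158 159 160 157 156 162 107 156 155 154
240 131 132 127 129 122 120 122 122 117 119 118 119 122 117 118 117 116 124 123 129 132 132 133 141 108 138 142 142
245 160 158 160 158 159 158 158 161 161 161 162 164 164 163 162 162 160 158 159 163 160 160 159 167 144 161 158 157
[ 0.5305 -0.4056  0.1982] shift [-0.09 -0.11  5.53] turn z 0.07 tilt [ 0.001 -0.    -1.   ]
```

The button's grey disc is centred near (278,197), exactly where projected, and the tab is still at x ≈ 0.60 (open). I'll descend and press.

{"fn": "drive_tool", "kwargs": {
  "plan": [
    [1,-0.1,-0.1,2,0,0,0],
    [1,-0.1,-0.1,4,0,0,0],
    [1,-0.1,-0.1,5.3,0,0,0],
    [1,-0.1,-0.1,5.3,0,0,0]
  ]
}}

```text
t: 29.38
tool_pos: [0.5271, -0.4076, 0.0632]
orientation: [[-0.032, 0.999, -0.003], [0.999, 0.032, 0.003], [0.003, -0.003, -1.0]]
ft_force: [-0.4, -0.0, -0.5]
opening: -0.0001
gripper_force: 0.0
```

{"fn": "drive_tool", "kwargs": {
  "plan": [
    [1,0,0,0.15,0,0,0],
    [1,0,0,0.3,0,0,0],
    [1,0,0,0.45,0,0,0],
    [1,0,0,0.52,0,0,0],
    [1,0,0,0.52,0,0,0]
  ]
}}

```text
t: 30.0
tool_pos: [0.528, -0.4094, 0.0521]
orientation: [[-0.031, 1.0, 0.001], [1.0, 0.031, -0.0], [-0.0, 0.001, -1.0]]
ft_force: [1.8, -1.8, 3.3]
opening: -0.0002
gripper_force: 1.7
```

{"fn": "drive_tool", "kwargs": {
  "plan": [
    [1,0,0,0.08,0,0,0],
    [1,0,0,0.16,0,0,0],
    [1,0,0,0.16,0,0,0],
    [1,0,0,0.16,0,0,0]
  ]
}}

```text
t: 30.5
tool_pos: [0.5278, -0.4093, 0.048]
orientation: [[-0.031, 1.0, 0.0], [1.0, 0.031, -0.0], [-0.0, 0.0, -1.0]]
ft_force: [2.4, -2.0, 4.9]
opening: 0.0003
gripper_force: 2.4
```

```bash
cat > tab.py <<'E'
from h import *
s=sense();P=campose("wrist",s);im=cams.capture("wrist");print("open",proj(P,[.602,-.314,.098]),"shut",proj(P,[.514,-.316,.098]))
m=(im.max(2)<45).astype(np.uint8);m[235:]=0
n,l,st,c=cv2.connectedComponentsWithStats(m)
for i in range(1,n):
    if st[i,4]>100: print(st[i],c[i].round(),cast(P,*c[i],.095).round(3))
E
python3 tab.py
```

```text
open [494.22659882  72.29722748] shut [249.41220421  70.12481506]
[ 241   13   38  101 3264] [259.  65.] [ 0.517 -0.314  0.095]
[546 149  14  42 267] [555. 175.] [ 0.638 -0.351  0.095]
[ 236  202   90   33 2135] [277. 221.] [ 0.526 -0.375  0.095]
```

The tab has snapped back to x ≈ 0.515, so the cover is shut. I'll lift straight up and check the final scene.

{"fn": "drive_tool", "kwargs": {
  "plan": [
    [1,0,0,-0.6,0,0,0],
    [1,0,0,-2,0,0,0],
    [1,0,0,-4,0,0,0],
    [1,0,0,-6,0,0,0],
    [1,0,0,-6,0,0,0]
  ]
}}

```text
t: 31.18
tool_pos: [0.5284, -0.4099, 0.2029]
orientation: [[-0.031, 1.0, 0.004], [1.0, 0.031, -0.004], [-0.004, 0.004, -1.0]]
ft_force: [1.2, -0.2, -0.1]
opening: 0.0001
gripper_force: 0.0
```

{"fn": "drive_tool", "kwargs": {
  "plan": [
    [1,0,0,0,0,0,0],
    [1,0,0,0,0,0,0],
    [1,0,0,0,0,0,0],
    [1,0,0,0,0,0,0]
  ]
}}

```text
t: 31.68
tool_pos: [0.5277, -0.4092, 0.1973]
orientation: [[-0.031, 1.0, -0.001], [1.0, 0.031, 0.001], [0.001, -0.001, -1.0]]
ft_force: [0.2, 0.3, -0.2]
opening: -0.0003
gripper_force: 0.0
```

```bash
python3 tab.py; python3 - <<'E'
from h import *
t=cams.capture("top")[:,:,::-1];o=cv2.imread("pics/top0.png");d=cv2.absdiff(t,o).max(2)
for nm,(r0,r1,c0,c1) in dict(tin=(138,175,105,145),tray=(175,262,108,168),spare=(130,185,228,278),dim=(165,195,272,318)).items():
    b=d[r0:r1,c0:c1]>25;ys,xs=np.nonzero(b);print(nm,b.sum(),(xs.min()+c0,xs.max()+c0,ys.min()+r0,ys.max()+r0) if b.any() else "")
T=campose("top");D=np.array([.9934,.115,0]);C=np.array([.516,.207,0]);print("spoon exp px",proj(T,C-.078*D+[0,0,.013]),proj(T,C+.078*D+[0,0,.008]))
g=cv2.cvtColor(t,cv2.COLOR_BGR2GRAY).astype(int)
for r in(185,195,205,220,235,250,256): print(r,g[r,110:166:2])
E
```

```text
open [376.37359424  88.58915134] shut [267.16287118  87.63412571]
[  442     0   118   192 18037] [509.  90.] [ 0.711 -0.312  0.095]
[262  64  18  44 717] [271.  86.] [ 0.517 -0.314  0.095]
[ 255  155   64   65 1531] [283. 179.] [ 0.529 -0.391  0.095]
tin 0 
tray 299 (np.int64(129), np.int64(142), np.int64(183), np.int64(250))
spare 0 
dim 0 
spoon exp px [138.41641297 249.255238  ] [135.74352605 181.60745719]
185 [153 128 142 147 147 146 140 146 149 150 157 162 166 166 163 158 150 135
 147 149 147 151 152 152 139 132 163 164]
195 [162 140 131 148 148 148 143 143 149 155 159 162 166 167 164 160 153 138
 131 150 144 149 152 154 153 121 158 163]
205 [162 142 120 149 151 150 147 146 149 150 134 150 152 159 117 145 147 143
 150 152 142 146 151 152 148 145 153 164]
220 [163 157 118 149 151 153 153 146 150 153 150 137 157 172 152 145 153 144
 148 152 152 138 149 151 150 144 133 164]
235 [162 159 141 144 153 154 155 152 144 154 153 151 158 172 180 136 154 154
 152 153 153 149 148 153 153 147 136 154]
250 [159 159 142 125 151 154 155 153 150 153 152 144 158 158 158 154 154 155
 152 153 154 151 152 155 156 154 143 131]
256 [160 159 151 127 151 152 152 152 152 155 148 146 151 151 151 144 143 135
 134 144 147 149 150 147 145 136 149 160]
```

The cover is shut, the spoon shows in the tray over rows 183–250 inside the walls (edges at about rows 142 and 258), and the tin, spare bowl and dimmer haven't moved.

```bash
python3 -c "
from plant import ticket;print(ticket.finish_job())"
```

```text
the job is handed in; nothing more can be done
None
```

I handed the job in at about 32 s; hand-in returned no verdict, but my last measurements show the cover shut, the spoon (dipped to a computed 32 mm below the rim) lying in the drip tray, and the bystanders unmoved.

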